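# Roll a roller into its vees and saddle it down

### The arm

A 6-joint arm with a two-finger parallel gripper is mounted at the origin on a cart in front of the work surface, level with it; the furniture and walls round the work are solid. World frame = base frame: x ahead of the robot, y to its left, z up, the work surface at z = 0. Lengths are in m, angles in rad, forces in N, time in s.
With the tool pointing down it reaches from about 0.375 to 0.975 m from the base axis. Payload 3.8 kg.
Tool frame: the origin (TCP) lies where the fingers leave the gripper's body, on its centre line; the fingertips stand 73 mm ahead of it and the grasp point (between the pads) lies 54 mm ahead of it (nose_length is the distance from the TCP to the fingertips, in m); z points along the fingers, y is the line along which they close (so a half turn about z gives the same grasp; the last joint's range is limited). The gripper opens to 85 mm and grips with 20 to 120 N. Pads are 22 mm wide; open, the fingers measure 114 mm over their backs; the gripper's body (76 mm by 85 mm) begins 54 mm behind the grasp point. The pads swing forward as they close: fully open they stand 13 mm farther back than shut.
Start: joints at [1.296, 0.264, 1.604, -0, 1.274, -0.037], TCP at [0.159, 0.656, 0.304] pointing down, gripper open.
Joint ranges: [-2.63, 2.63], [-0.94, 2.18], [0.31, 2.57], [-1.31, 4.45], [0, 2.66], [-2.55, 2.55]. Speed limits (rad/s): [2.57, 2.57, 3.14, 3.14, 3.14, 3.14].

### API

Orientations are given as a rotation vector (axis times angle).
In Python, from workcell import read_state, read_camera, calibration, finish_job, look_for, cut_out, tip_of, nose_length gives the robot as it stands.
- The arm moves only by the tool step_arm, never from a script. Its argument "targets" is a list of rows, each a list of 3 entries, a list of its own where there are three numbers: the turn, a rotation vector about the tool's x, y, z in rad, then the shift along the tool's x, y, z in mm, then the finger opening in mm, from 0 to 85.4. In form: [[[ax, ay, az], [x, y, z], grip], ...]. A call has 1 to 5 rows; each row shifts and turns the commanded pose from where the row before left it, along the tool's axes as they then stand; what a row does not reach is not made up. A row lasts 1/12 s, in which the tool goes at most 41.7 mm and 7.16 degrees, less where a joint would pass 70% of its speed; a pose out of reach is approached as far as the arm can. A call with a gripper value outside its range is refused whole. The fingers move at their own pace and stop on an object; "grip_force" is the grip in N (left out, the last holds). Time passes only in rows, so rows that do not move let the fingers close. It gives the time, the measured TCP pose, the force, the opening and the grip force at its end, in the units of the state.
- read_state(): the state, without advancing time (a new reading comes with each control period).
- read_camera(name): name is "scene" or "top" or "wrist"; returns the picture (480x640x3 uint8, red, green, blue); there is no depth.
- calibration(name): a dict with "camera_matrix" (3x3 intrinsics, pixels), "R" (3x3) and "t" (3): a world point X has camera coordinates R X + t. Camera axes: x right, y down, z forward; pixel columns grow to the right and rows downward; lengths in m; the calibration is good to about 2 mm. A picture is of the moment at which its call begins: read the wrist's pose just before it. calibration takes no time and is no camera call; for the wrist camera it gives the pose at the moment of the call.
- finish_job(): hands the job in; it is judged then, once.
Trained networks look in the newest picture that a camera, given by its name, has taken for a name from the list of things; names that differ only in an ending like _2 or _b are one class to them, and where a whole thing is asked for, a point or a joint stands for the part that bears it (a point fixed in the world has none). Each returns a list of dicts, best first, with "score" (0 to 1); they miss things now and then, are a little off and sometimes report something else, mostly with a low value. They report only what shows in the picture. A call takes as long as a camera call.
- look_for(camera, query): "extent" ([left, top, right, bottom] in pixels, round what is visible of it).
- cut_out(camera, query): "region" (480x640 bool, what is visible of it) and "extent" ([left, top, right, bottom] in pixels, round what is visible of it).
- tip_of(camera, query): "at" ([row, column] in pixels: a listed point, or the origin of a listed thing).
The state is a dict: "time": time; "q": joint angles; "joint_vel": joint speeds; "joint_torque": joint torques, N m; "tool_pos": TCP position; "tcp_rot": TCP orientation; "wrist_force": force on the tool from outside, world axes, zero at the start; "torque": the same for the moment, N m; "width": opening from 0.0 (shut) to 1.0 (fully open); "grip_force": force on a finger pad.
Only numpy, scipy, OpenCV 4.12 (cv2) and the standard library are available. Lean on these libraries where they do the work, as an engineer would, in place of code of your own. Each camera call takes 0.05 s, during which the arm holds its last target. There are 200 camera calls.

### The job

Push the steel roller up the sloping rails of the cradle, rolling it along the rails without lifting it off them, and keep behind it until it has settled in both vee notches; if you leave it early it rolls back. Then lift the yellow hold-down saddle up off its peg and lower it gently, without dropping it, astride the middle of the roller, so that it hangs level on the roller by itself. Leave the other things on the bench alone.

Things in the scene. Friction and masses are not known exactly. Their poses are not given: they have to be found in the camera images.
- cradle: Fixed grey vee cradle, base plate 124 x 128 x 12 mm on the bench; origin at the centre of its underside. Its +x is the way the roller is pushed. Two rails 14 mm wide at y = -50 and +50 mm; the space between them, 86 mm wide, is open down to the base plate. Stops 71 mm high stand on the rails at x = -58 to -48, none between: shut fingers fit in there behind the roller.
- crest (a point): Top of the ramp, midway between the rails (cradle x = +17, y = 0, 58 mm high). Rail tops rise 4 degrees to here from 53 mm high at x = -58, then fall at 45 degrees into the vee notches (bottom at x = +30, 45 mm high), whose far sides rise to 65 mm at x = +50. Once the roller's centre is past the crest it drops into the vees by itself. Axes as the cradle's.
- vee_centre (a point): Point on the cradle where the roller's centre is when it is seated in both vees: cradle x = +30, y = 0, 59 mm above the bench. Axes as the cradle's.
- roller_centre (a point): Centre of the loose steel roller, about 0.5 kg: body 32 mm in diameter, 70 mm long, between the rails (brass band near each end); a journal 20 mm in diameter and 33 mm long at each end rolls on the rails; 136 mm overall. Its y axis is its axis; x and z turn as it rolls. It starts against the stops, centre 64 mm above the bench.
- peg_stand: Fixed dark wooden stand, base 80 x 110 mm, origin at the centre of its underside. A level steel peg, 28 mm in diameter, runs along its y from an upright (36 mm wide, top at 92 mm, at y = +30 to +42) to an end collar 36 mm in diameter at y = -12 to -18 mm; peg top 88 mm, collar top 92 mm above the bench.
- saddle_seat (a point): Middle of the underside of the saddle's cross bar, which rests on the peg, later on the roller. The saddle is a loose yellow inverted U, about 0.3 kg: 60 mm over the legs along x, 24 mm wide along y, 40 mm between the legs, which reach 40 mm below this point. Its opening runs along its y, which must lie along the roller's axis, either way round.
- saddle_grip (a point): Point to grasp on the saddle's black upright handle, 28 mm above saddle_seat, same axes. The handle is 12 mm thick along y (grasp across this), 30 mm long along x and 36 mm high: 8 to 43 mm above saddle_seat.
- grease_tin: Bystander: open blue tin, 62 mm in diameter, 50 mm high; origin under its centre.
- bush_1: Bystander: brass bush standing on end, 34 mm in diameter, 30 mm high; origin under its centre.
- insulator_1: Bystander: white porcelain insulator, 40 mm in diameter, 54 mm high; origin under its centre.

How it is judged:
On the way, in this order (a step that is already met when the one before it is completed fails the run):
1. the roller rests in both vees and the robot no longer touches it (distance between roller_centre and vee_centre below 0.009 m and x of roller_centre in the frame of vee_centre between -0.003 and 0.003 m and z of roller_centre in the frame of vee_centre below 0.003 m and angle between the y axis of roller_centre and the y axis of vee_centre, either way round below 0.05 rad and linear speed of roller below 0.02 m/s and contact force between each of the arm, the fingers and roller below 0.2 N), for 0.3 s.
2. the saddle is lifted clear of its peg (z of saddle_seat in the frame of peg_stand above 0.098 m), for 0.1 s.
At the end, for the whole second after the job is handed in: Roller centre within 3 mm of the vee line, at most 3 mm high, 9 mm off overall, axis within 0.05 rad. Saddle bar resting on it (12 to 20 mm above vee centre), within 7 mm across and 20 mm along the roller, tilt under 0.2 and turn under 0.25 rad. Both released, at rest (distance between roller_centre and vee_centre below 0.009 m and x of roller_centre in the frame of vee_centre between -0.003 and 0.003 m and z of roller_centre in the frame of vee_centre below 0.003 m and angle between the y axis of roller_centre and the y axis of vee_centre, either way round below 0.05 rad and linear speed of each of roller, saddle below 0.02 m/s and x of saddle_seat in the frame of vee_centre between -0.007 and 0.007 m and y of saddle_seat in the frame of vee_centre between -0.02 and 0.02 m and z of saddle_seat in the frame of vee_centre between 0.012 and 0.02 m and angle between saddle_seat's own z axis and vertical below 0.2 rad and angle between the y axis of saddle_seat and the y axis of vee_centre, either way round below 0.25 rad); the robot touches nothing.
It fails at once if the roller is lifted off the rails (centre over 82 mm high) or falls off them (under 45 mm) (height (world z) of roller_centre above 0.082 m or height (world z) of roller_centre below 0.045 m).
It fails at once if the saddle is dropped: it moves faster than 0.4 m/s while the fingers do not hold it (a fall of over about 8 mm) (linear speed of saddle above 0.4 m/s and contact force between the fingers and saddle below 0.1 N).
It fails at once if the saddle is forced on the roller (over 50 N) (contact force between saddle and roller above 50 N).
It fails at once if the saddle falls to the bench (height (world z) of saddle_seat below 0.055 m).
It fails at once if the tin, bush or insulator is moved more than 30 mm (distance of any of grease_tin, bush_1, insulator_1 from where it was at the start of the episode above 0.03 m).
It also fails if it takes over 58 s, if anything falls off the work surface, if the arm or the gripper's body presses on something with over 40 N, if the wrist force passes 120 N, or if a joint passes its speed limit or range.

## Working session

There is one attempt and no reset: what is moved stays moved. The work goes in short steps, Python scripts to look and compute and a tool call to move; the robot and the scene stay as the last step left them, time stands still between calls to the robot, and variables do not carry over. Pictures are saved under pics/ and viewed, at most 10 in all, crops included, and the job is handed in when it is done.

Besides the shell and the picture viewer there is one more tool, called after ">>>" as a command line: name --argument value ..., lists and objects as JSON in quotes. step_arm: Moves the arm, as the interface text tells. Its arguments: {"type":"object","properties":{"targets":{"type":"array","items":{"type":"array"}},"grip_force":{"type":"number"}},"required":["targets"]}

```bash
mkdir -p pics; cat > h.py <<'E'
import numpy as np, cv2
from workcell import *
from scipy.spatial.transform import Rotation as Ro
def ray(cam,row,col,z,C=None):
    C=C or calibration(cam);K=np.array(C["camera_matrix"]);R=np.array(C["R"]);t=np.array(C["t"])
    d=R.T@np.linalg.solve(K,[col,row,1]);o=-R.T@t
    return o+d*(z-o[2])/d[2]
def tri(obs):
    A=[];b=[]
    for cam,(r,c) in obs:
        C=calibration(cam);K=np.array(C["camera_matrix"]);R=np.array(C["R"]);t=np.array(C["t"])
        d=R.T@np.linalg.solve(K,[c,r,1]);d/=np.linalg.norm(d);P=np.eye(3)-np.outer(d,d)
        A.append(P);b.append(P@(-R.T@t))
    return np.linalg.lstsq(np.vstack(A),np.hstack(b),rcond=None)[0]
def save(cam,n): cv2.imwrite(f"pics/{n}.png",read_camera(cam)[:,:,::-1])
E
python3 - <<'E'
from h import *
s=read_state();print({k:np.round(v,3) for k,v in s.items()})
a=read_camera("scene");b=read_camera("top")
im=np.hstack([a,b]);cv2.imwrite("pics/a.png",a[:,:,::-1]);cv2.imwrite("pics/b.png",b[:,:,::-1])
for n,z in [("cradle",0),("crest",.058),("vee_centre",.059),("roller_centre",.064),("peg_stand",0),("saddle_seat",.088),("saddle_grip",.116),("grease_tin",0),("bush_1",0),("insulator_1",0)]:
    o=[]
    for cam in("top","scene"):
        r=tip_of(cam,n)
        if r: print(n,cam,round(r[0]["score"],2),np.round(r[0]["at"]),np.round(ray(cam,*r[0]["at"],z),4));o.append((cam,r[0]["at"]))
    if len(o)==2: print("   tri",np.round(tri(o),4))
E
```

```text
{'time': np.float64(0.0), 'q': array([ 1.296,  0.265,  1.605,  0.   ,  1.274, -0.037]), 'joint_vel': array([ 0.002,  0.001, -0.002,  0.001, -0.   , -0.001]), 'joint_torque': array([-2.0000e-03, -5.1511e+01, -3.6730e+01, -0.0000e+00,  1.3000e-02,
       -0.0000e+00]), 'tool_pos': array([0.159, 0.655, 0.303]), 'tcp_rot': array([-0.373, -3.119,  0.004]), 'wrist_force': array([-1.007, -1.103, -0.633]), 'torque': array([-0.008, -0.026, -0.01 ]), 'grip_force': np.float64(0.0), 'width': np.float64(0.997)}
cradle top 0.72 [270. 381.] [0.5   0.104 0.   ]
cradle scene 0.72 [338. 331.] [0.4948 0.0983 0.    ]
   tri [ 0.4994  0.1031 -0.011 ]
crest top 0.67 [267. 380.] [0.5015 0.1127 0.058 ]
crest scene 0.93 [310. 326.] [0.4958 0.1228 0.058 ]
   tri [0.4963 0.1153 0.0709]
vee_centre top 0.58 [266. 374.] [0.5031 0.1279 0.059 ]
vee_centre scene 0.6 [309. 326.] [0.4978 0.1236 0.059 ]
   tri [0.502  0.1275 0.051 ]
roller_centre top 0.7 [280. 400.] [0.4718 0.0678 0.064 ]
roller_centre scene 0.78 [337. 334.] [0.4834 0.0687 0.064 ]
   tri [0.4766 0.0672 0.0697]
peg_stand top 0.79 [262. 285.] [0.5217 0.3431 0.    ]
peg_stand scene 0.84 [235. 290.] [0.5278 0.3456 0.    ]
   tri [0.5237 0.3421 0.0052]
saddle_seat top 0.75 [253. 286.] [0.5317 0.3337 0.088 ]
saddle_seat scene 0.6 [208. 292.] [0.5333 0.3377 0.088 ]
   tri [0.5312 0.3332 0.0933]
saddle_grip top 0.74 [251. 282.] [0.5325 0.3413 0.116 ]
saddle_grip scene 0.81 [197. 288.] [0.5297 0.3431 0.116 ]
   tri [0.5308 0.3416 0.1175]
grease_tin top 0.62 [280. 203.] [0.4752 0.5483 0.    ]
grease_tin scene 0.93 [184. 228.] [0.466  0.5424 0.    ]
   tri [ 0.472   0.5515 -0.0098]
bush_1 top 0.54 [226. 333.] [0.6137 0.223  0.    ]
bush_1 scene 0.9 [264. 352.] [0.6047 0.2222 0.    ]
   tri [ 0.6105  0.224  -0.004 ]
insulator_1 top 0.56 [233. 440.] [ 0.5945 -0.0463  0.    ]
insulator_1 scene 0.95 [388. 430.] [ 0.5984 -0.0553  0.    ]
   tri [ 0.5999 -0.051  -0.0127]
```

View pics/a.png

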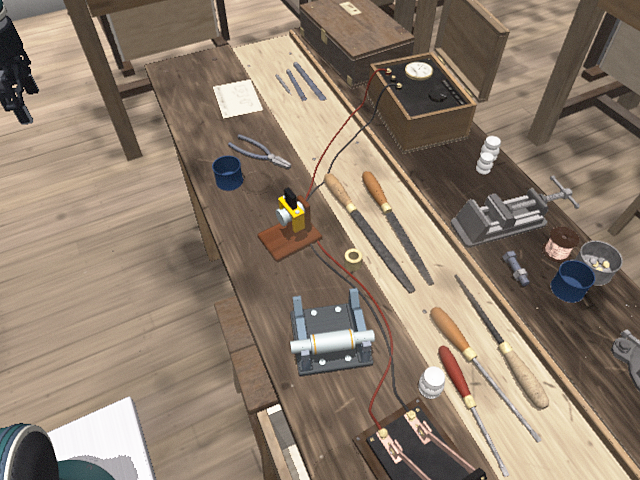

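View pics/b.png

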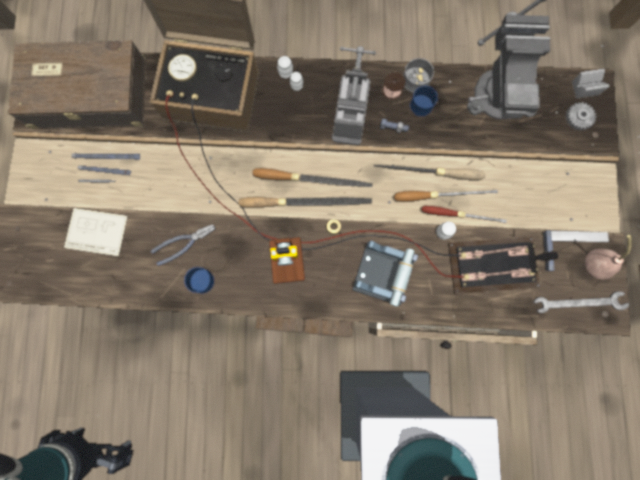

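The scene shows the cradle near (332,335) with the roller at its near end (right side in the top view, (403,277)). The saddle is on its peg at (290,212), and the vees lie towards world +y. I'll bring the wrist camera closer.

```bash
cat >> h.py <<'E'
def plan(target,yaw=None,N=10,start=None):
    """rows to bring TCP to target; yaw = world angle of tool y (tool down)"""
    s=read_state();p=np.array(s["tool_pos"]);R=Ro.from_rotvec(s["tcp_rot"]).as_matrix()
    if yaw is None: Rt=R
    else:
        c,n=np.cos(yaw),np.sin(yaw);y=np.array([c,n,0]);z=np.array([0,0,-1.]);Rt=np.c_[np.cross(y,z),y,z]
    w=Ro.from_matrix(R.T@Rt).as_rotvec();d=(np.array(target)-p)/N*1e3
    for i in range(N):
        Rm=R@Ro.from_rotvec(w*(i+.5)/N).as_matrix()
        print([list(np.round(w/N,3)+0.),list(np.round(Rm.T@d,1)+0.)])
def pose():
    s=read_state();R=Ro.from_rotvec(s["tcp_rot"]).as_matrix()
    print("t",round(float(s["time"]),2),"p",np.round(s["tool_pos"],4),"ydeg",round(np.degrees(np.arctan2(R[1,1],R[0,1])),2),"z",np.round(R[:,2],3),"F",np.round(s["wrist_force"],1),"w",round(float(s["width"]),2),"g",round(float(s["grip_force"]),1),"q6",round(float(s["q"][5]),2))
E
python3 -c "
from h import *
plan([.42,.2,.36],np.radians(-10),15)"
```

```text
[[np.float64(0.0), np.float64(0.0), np.float64(0.101)], [np.float64(-25.3), np.float64(-24.2), np.float64(-3.7)]]
[[np.float64(0.0), np.float64(0.0), np.float64(0.101)], [np.float64(-27.6), np.float64(-21.5), np.float64(-3.7)]]
[[np.float64(0.0), np.float64(0.0), np.float64(0.101)], [np.float64(-29.6), np.float64(-18.7), np.float64(-3.7)]]
[[np.float64(0.0), np.float64(0.0), np.float64(0.101)], [np.float64(-31.4), np.float64(-15.6), np.float64(-3.7)]]
[[np.float64(0.0), np.float64(0.0), np.float64(0.101)], [np.float64(-32.8), np.float64(-12.4), np.float64(-3.7)]]
[[np.float64(0.0), np.float64(0.0), np.float64(0.101)], [np.float64(-33.8), np.float64(-9.0), np.float64(-3.7)]]
[[np.float64(0.0), np.float64(0.0), np.float64(0.101)], [np.float64(-34.6), np.float64(-5.6), np.float64(-3.7)]]
[[np.float64(0.0), np.float64(0.0), np.float64(0.101)], [np.float64(-35.0), np.float64(-2.1), np.float64(-3.7)]]
[[np.float64(0.0), np.float64(0.0), np.float64(0.101)], [np.float64(-35.0), np.float64(1.4), np.float64(-3.7)]]
[[np.float64(0.0), np.float64(0.0), np.float64(0.101)], [np.float64(-34.7), np.float64(4.9), np.float64(-3.7)]]
[[np.float64(0.0), np.float64(0.0), np.float64(0.101)], [np.float64(-34.0), np.float64(8.4), np.float64(-3.7)]]
[[np.float64(0.0), np.float64(0.0), np.float64(0.101)], [np.float64(-33.0), np.float64(11.8), np.float64(-3.7)]]
[[np.float64(0.0), np.float64(0.0), np.float64(0.101)], [np.float64(-31.6), np.float64(15.0), np.float64(-3.7)]]
[[np.float64(0.0), np.float64(0.0), np.float64(0.101)], [np.float64(-30.0), np.float64(18.1), np.float64(-3.7)]]
[[np.float64(0.0), np.float64(0.0), np.float64(0.101)], [np.float64(-28.0), np.float64(21.0), np.float64(-3.7)]]
```

>>> step_arm --targets '[[[0, 0, 0.1], [-25, -24, -4], 85], [[0, 0, 0.1], [-28, -21, -4], 85], [[0, 0, 0.1], [-30, -19, -4], 85], [[0, 0, 0.1], [-31, -16, -4], 85], [[0, 0, 0.1], [-33, -12, -4], 85]]'

```text
time: 1.52
tool_pos: [0.2544, 0.5075, 0.3241]
tcp_rot: [1.139, 2.928, 0.0]
wrist_force: [0.4, 0.2, -0.4]
width: 0.997
grip_force: 0.0
```

>>> step_arm --targets '[[[0, 0, 0.1], [-34, -9, -4], 85], [[0, 0, 0.1], [-35, -6, -4], 85], [[0, 0, 0.1], [-35, -2, -4], 85], [[0, 0, 0.1], [-35, 1, -4], 85], [[0, 0, 0.1], [-35, 5, -4], 85]]'

```text
time: 1.93
tool_pos: [0.3495, 0.3591, 0.3444]
tcp_rot: [1.828, 2.555, 0.001]
wrist_force: [0.4, 0.8, -0.4]
width: 0.994
grip_force: 0.0
```

>>> step_arm --targets '[[[0, 0, 0.1], [-34, 8, -4], 85], [[0, 0, 0.1], [-33, 12, -4], 85], [[0, 0, 0.1], [-32, 15, -4], 85], [[0, 0, 0.1], [-30, 18, -4], 85], [[0, 0, 0.1], [-28, 21, -4], 85]]'

```text
time: 2.35
tool_pos: [0.4447, 0.2117, 0.3644]
tcp_rot: [2.404, 2.022, 0.001]
wrist_force: [0.3, 0.7, -0.9]
width: 0.996
grip_force: 0.0
```

```bash
python3 - <<'E'
from h import *
pose();C=calibration("wrist");save("wrist","c");R=np.array(C["R"]);print("cam",np.round(-R.T@np.array(C["t"]),3),np.round(R[2],2))
for n,z in [("cradle",0),("crest",.058),("vee_centre",.059),("roller_centre",.064),("peg_stand",0),("saddle_seat",.088),("saddle_grip",.116)]:
    r=tip_of("wrist",n)
    if r: print(n,round(r[0]["score"],2),np.round(r[0]["at"]),np.round(ray("wrist",*r[0]["at"],z),4))
E
```

```text
t 2.35 p [0.4447 0.2117 0.3644] ydeg -9.85 z [ 0.001  0.    -1.   ] F [ 0.3  0.7 -0.9] w 1.0 g 0.0 q6 0.57
cam [0.459 0.295 0.434] [-0.05 -0.32 -0.95]
cradle 0.81 [270. 370.] [0.4938 0.0931 0.    ]
crest 0.87 [276. 380.] [0.498  0.1135 0.058 ]
vee_centre 0.86 [262. 384.] [0.5039 0.1314 0.059 ]
roller_centre 0.59 [314. 372.] [0.4811 0.0725 0.064 ]
peg_stand 0.86 [ 57. 371.] [0.5211 0.3448 0.    ]
saddle_seat 0.94 [ 44. 398.] [0.5313 0.3416 0.088 ]
saddle_grip 0.61 [ 32. 401.] [0.5283 0.3462 0.116 ]
```

View pics/c.png

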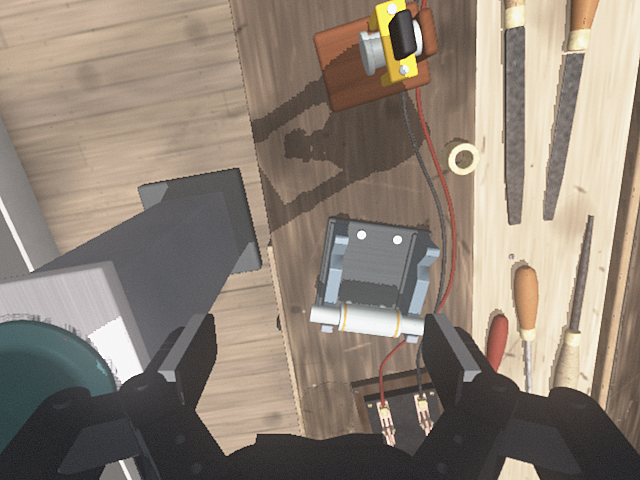

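```bash
python3 - <<'E'
from h import *
C=calibration("wrist");im=read_camera("wrist")
f=lambda c,r,z:ray("wrist",r,c,z,C)
for n in("roller_centre","saddle_seat","cradle"):
    r=cut_out("wrist",n)
    if r:
        m=r[0]["region"].astype(np.uint8);(x,y),(w,h),a=cv2.minAreaRect(cv2.findNonZero(m))
        b=cv2.boxPoints(((x,y),(w,h),a));print(n,round(r[0]["score"],2),m.sum(),np.round([x,y,w,h,a],1).tolist(),b.round().tolist())
        if n[0]=="r":
            e=[(b[i]+b[(i+1)%4])/2 for i in range(4)];
            L=max([(e[0],e[2]),(e[1],e[3])],key=lambda q:np.linalg.norm(q[0]-q[1]))
            P=[f(*q,.064) for q in L];d=P[1]-P[0];print("ends",np.round(P,4),"len",np.linalg.norm(d),"mid",np.round((P[0]+P[1])/2,4),"axis deg",np.degrees(np.arctan2(d[1],d[0])))
cv2.imwrite("pics/d.png",cv2.resize(im[200:350,290:460,::-1],None,fx=4,fy=4,interpolation=cv2.INTER_CUBIC))
E
```

```text
roller_centre 0.82 2675 [367.0, 321.8, 113.8, 29.3, 8.1] [[309.0, 328.0], [313.0, 299.0], [425.0, 315.0], [421.0, 344.0]]
ends [[0.412  0.0858 0.064 ]
 [0.5381 0.0433 0.064 ]] len 0.13300982728094035 mid [0.475  0.0645 0.064 ] axis deg -18.63393342261134
saddle_seat 0.8 2754 [398.4, 44.4, 82.9, 43.2, 78.5] [[369.0, 8.0], [411.0, -0.0], [428.0, 81.0], [385.0, 89.0]]
cradle 0.65 9317 [377.8, 283.1, 114.9, 116.0, 8.9] [[312.0, 331.0], [330.0, 217.0], [443.0, 235.0], [425.0, 349.0]]
```

View pics/d.png

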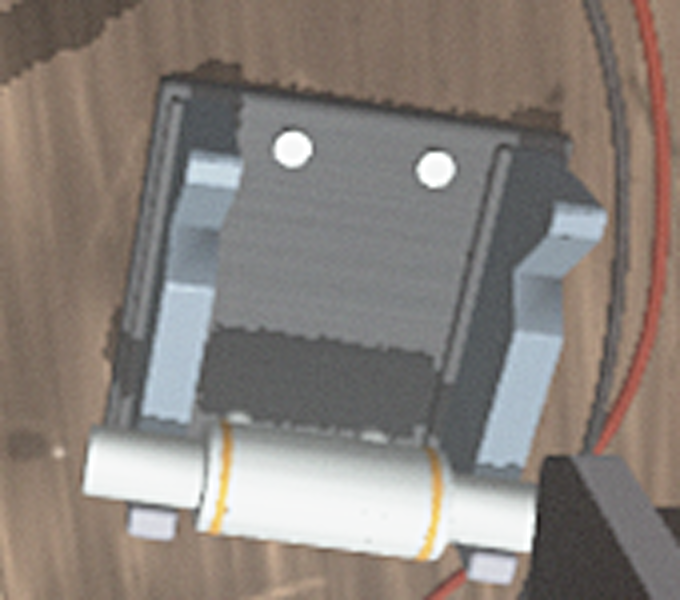

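```bash
python3 - <<'E'
from h import *
C=calibration("wrist")
f=lambda x,y,z:ray("wrist",200+y/4,290+x/4,z,C)
def s(n,a,b,z):
    P=f(*a,z);Q=f(*b,z);d=Q-P;print(n,np.round((P+Q)/2,4),"len",round(np.linalg.norm(d),4),"deg",round(np.degrees(np.arctan2(d[1],d[0])),2))
s("roller ends",(90,462),(532,517),.064)
s("crest",(190,285),(541,333),.058)
s("far base edge",(165,78),(570,140),.010)
s("far tops",(215,155),(580,208),.065)
s("stops top front",(153,508),(492,553),.071)
s("left rail outer",(143,418),(168,283),.057)
s("right rail inner",(480,466),(520,330),.057)
print(np.round(ray("wrist",40,400,.116,C),4))
E
```

```text
roller ends [0.4761 0.0632 0.064 ] len 0.1301 deg -17.51
crest [0.4983 0.1148 0.058 ] len 0.1006 deg -17.89
far base edge [0.5115 0.1573 0.01  ] len 0.1251 deg -18.44
far tops [0.5101 0.154  0.065 ] len 0.0998 deg -18.12
stops top front [0.4772 0.0538 0.071 ] len 0.0991 deg -18.13
left rail outer [0.4376 0.111  0.057 ] len 0.0431 deg 71.57
right rail inner [0.5332 0.0797 0.057 ] len 0.0446 deg 70.56
[0.5277 0.3404 0.116 ]
```

The close-up shows the stops behind the roller, with the roller's ends at about (312,315) and (423,329). The fit gives a cradle origin of about (0.493, 0.0985) with +x at 72°. The base edges and stops agree to 1–2 mm. Next I'll move behind the roller with the fingers shut.

```bash
sed -i 's/list(np.round(w\/N,3)+0.),list(np.round(Rm.T@d,1)+0.)\]/(np.round(w\/N,3)+0.).tolist(),(np.round(Rm.T@d,1)+0.).tolist()]/' h.py
cat >> h.py <<'E'
O=np.array([.493,.0985]);u=np.array([np.cos(np.radians(72)),np.sin(np.radians(72))]);v=np.array([-u[1],u[0]])
def cr(x,y,z): return [*(O+x*u+y*v),z]
def incr():
    p=np.array(read_state()["tool_pos"]);d=p[:2]-O;print("cradle xyz mm",np.round([d@u*1e3,d@v*1e3,p[2]*1e3],1))
E
python3 -c "
from h import *
plan(cr(-.085,0,.2),np.radians(-18),8)"
```

```text
[[0.0, 0.0, 0.019], [-23.7, 7.1, 20.5]]
[[0.0, 0.0, 0.019], [-23.5, 7.5, 20.5]]
[[0.0, 0.0, 0.019], [-23.4, 8.0, 20.5]]
[[0.0, 0.0, 0.019], [-23.2, 8.4, 20.5]]
[[0.0, 0.0, 0.019], [-23.1, 8.8, 20.5]]
[[0.0, 0.0, 0.019], [-22.9, 9.3, 20.5]]
[[0.0, 0.0, 0.019], [-22.7, 9.7, 20.5]]
[[0.0, 0.0, 0.019], [-22.6, 10.1, 20.5]]
```

>>> step_arm --targets '[[[0, 0, 0.019], [-23.7, 7.1, 20.5], 0], [[0, 0, 0.019], [-23.5, 7.5, 20.5], 0], [[0, 0, 0.019], [-23.4, 8, 20.5], 0], [[0, 0, 0.019], [-23.2, 8.4, 20.5], 0]]'

```text
time: 3.28
tool_pos: [0.4562, 0.1149, 0.2813]
tcp_rot: [2.473, 1.937, 0.001]
wrist_force: [-0.3, 0.4, 0.2]
width: 0.448
grip_force: 0.0
```

>>> step_arm --targets '[[[0, 0, 0.019], [-23.1, 8.8, 20.5], 0], [[0, 0, 0.019], [-22.9, 9.3, 20.5], 0], [[0, 0, 0.019], [-22.7, 9.7, 20.5], 0], [[0, 0, 0.019], [-22.6, 10.1, 20.5], 0], [[0, 0, 0], [0, 0, 0], 0]]'

```text
time: 3.7
tool_pos: [0.4659, 0.0145, 0.1957]
tcp_rot: [-2.546, -1.836, 0.011]
wrist_force: [-1.3, 0.3, -0.2]
width: -0.002
grip_force: 0.0
```

```bash
python3 - <<'E'
from h import *
pose();incr();C=calibration("wrist");im=read_camera("wrist");cv2.imwrite("pics/e.png",im[:,:,::-1])
r=tip_of("wrist","roller_centre");print(r[:1] and (r[0]["score"],r[0]["at"],ray("wrist",*r[0]["at"],.064,C)))
K=np.array(C["camera_matrix"]);R=np.array(C["R"]);t=np.array(C["t"])
for X in (cr(-.038,0,.064),cr(.017,-.05,.058),cr(.017,.05,.058),cr(.062,0,.012)):
    p=K@(R@X+t);print(np.round(p[:2]/p[2]))
plan(cr(-.085,0,.123),np.radians(-18),4)
E
```

```text
t 3.7 p [0.4659 0.0145 0.1957] ydeg -18.42 z [-0.007 -0.001 -1.   ] F [-1.3  0.3 -0.2] w -0.0 g 0.0 q6 0.3
cradle xyz mm [-88.3  -0.2 195.7]
(0.76, [172.3, 313.7], array([0.47906628, 0.06676432, 0.064     ]))
[320. 179.]
[417.  69.]
[223.  71.]
[319.  -5.]
[[-0.001, 0.0, -0.002], [0.1, -0.3, 19.0]]
[[-0.001, 0.0, -0.002], [0.1, -0.3, 19.0]]
[[-0.001, 0.0, -0.002], [0.1, -0.3, 19.0]]
[[-0.001, 0.0, -0.002], [0.1, -0.3, 19.0]]
```

View pics/e.png

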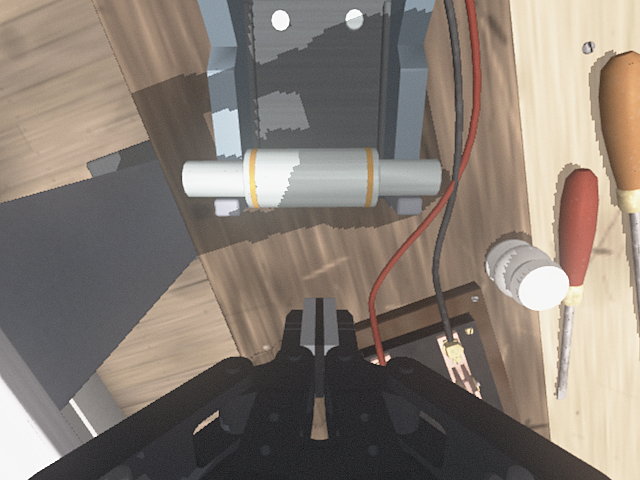

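The picture shows the roller centred at (312,178), against a prediction of (320,179), so it sits about +4 mm along its axis. The shut fingers are clear behind it. I'll descend, shift 4 mm and push.

>>> step_arm --targets '[[[-0.003, 0, -0.005], [0, -2, 20], 0], [[0, 0, 0], [0, -2, 20], 0], [[0, 0, 0], [0, 0, 20], 0], [[0, 0, 0], [0, 0, 13], 0], [[0, 0, 0], [0, 0, 0], 0]]'

```text
time: 4.22
tool_pos: [0.4634, 0.0196, 0.1254]
tcp_rot: [2.54, 1.849, -0.001]
wrist_force: [-0.8, 0.2, -0.3]
width: -0.003
grip_force: 0.0
```

>>> step_arm --targets '[[[0, 0, 0], [5, 0, 0], 0], [[0, 0, 0], [5, 0, 0], 0], [[0, 0, 0], [5, 0, 0], 0], [[0, 0, 0], [3, 0, 0], 0], [[0, 0, 0], [3, 0, 0], 0]]'

```text
time: 4.63
tool_pos: [0.4722, 0.0386, 0.1281]
tcp_rot: [2.537, 1.846, 0.005]
wrist_force: [-0.4, -4.8, 4.1]
width: 0.001
grip_force: 2.5
```

```bash
python3 - <<'E'
from h import *
pose();incr();C=calibration("wrist");read_camera("wrist");r=tip_of("wrist","roller_centre")
for q in r[:1]:
    X=ray("wrist",*q["at"],.064,C);d=X[:2]-O;print(q["score"],q["at"],d@u,d@v)
E
```

```text
t 4.63 p [0.4722 0.0386 0.1281] ydeg -17.92 z [ 0.005 -0.002 -1.   ] F [-0.4 -4.8  4.1] w 0.0 g 2.5 q6 0.34
cradle xyz mm [-63.4   1.3 128.1]
0.78 [263.9, 315.0] -0.03507709413545271 0.0029013410493770935
```

>>> step_arm --targets '[[[0, 0, 0], [4, 0, 0], 0], [[0, 0, 0], [4, 0, 0], 0], [[0, 0, 0], [4, 0, 0], 0], [[0, 0, 0], [4, 0, 0], 0], [[0, 0, 0], [4, 0, 0], 0]]'

```text
time: 5.15
tool_pos: [0.4772, 0.0566, 0.127]
tcp_rot: [2.539, 1.845, 0.0]
wrist_force: [-1.4, -5.0, 2.8]
width: 0.0
grip_force: 2.6
```

>>> step_arm --targets '[[[0, 0, 0], [4, 0, 0], 0], [[0, 0, 0], [4, 0, 0], 0], [[0, 0, 0], [4, 0, 0], 0], [[0, 0, 0], [3, 0, 0], 0], [[0, 0, 0], [3, 0, 0], 0]]'

```text
time: 5.57
tool_pos: [0.4827, 0.0739, 0.1269]
tcp_rot: [2.539, 1.845, 0.0]
wrist_force: [-2.4, -4.7, 2.0]
width: 0.001
grip_force: 2.6
```

```bash
python3 - <<'E'
from h import *
pose();incr();C=calibration("wrist");read_camera("wrist");r=tip_of("wrist","roller_centre")
for q in r[:1]:
    X=ray("wrist",*q["at"],.067,C);d=X[:2]-O;print(q["score"],q["at"],d@u,d@v)
E
```

```text
t 5.57 p [0.4827 0.0739 0.1269] ydeg -17.98 z [ 0.002 -0.002 -1.   ] F [-2.4 -4.7  2. ] w 0.0 g 2.6 q6 0.42
cradle xyz mm [-26.6   2.1 126.9]
0.83 [268.8, 311.6] 0.0012839251915594653 0.005190549605856872
```

>>> step_arm --targets '[[[0, 0, 0], [3, 0, 0], 0], [[0, 0, 0], [3, 0, 0], 0], [[0, 0, 0], [3, 0, 0], 0], [[0, 0, 0], [2, 0, 0], 0], [[0, 0, 0], [2, 0, 0], 0]]'

```text
time: 6.08
tool_pos: [0.4868, 0.0864, 0.1269]
tcp_rot: [2.539, 1.845, 0.001]
wrist_force: [-2.3, -4.3, 3.7]
width: 0.001
grip_force: 2.6
```

>>> step_arm --targets '[[[0, 0, 0], [2, 0, 0], 0], [[0, 0, 0], [2, 0, 0], 0], [[0, 0, 0], [1, 0, 0], 0], [[0, 0, 0], [0, 0, 0], 0]]'

```text
time: 6.42
tool_pos: [0.4886, 0.0921, 0.1267]
tcp_rot: [2.54, 1.846, 0.004]
wrist_force: [-0.2, 1.0, -0.7]
width: 0.006
grip_force: 0.0
```

```bash
python3 - <<'E'
from h import *
pose();incr();C=calibration("wrist");read_camera("wrist");r=tip_of("wrist","roller_centre")
for q in r[:1]:
    X=ray("wrist",*q["at"],.064,C);d=X[:2]-O;print(q["score"],q["at"],d@u,d@v)
save("wrist","f")
E
```

```text
t 6.42 p [0.4886 0.0921 0.1267] ydeg -18.0 z [ 0.003  0.    -1.   ] F [-0.2  1.  -0.7] w 0.01 g 0.0 q6 0.45
cradle xyz mm [ -7.4   2.2 126.7]
0.71 [236.5, 312.6] 0.03275134884559592 0.004828230411213721
```

View pics/f.png

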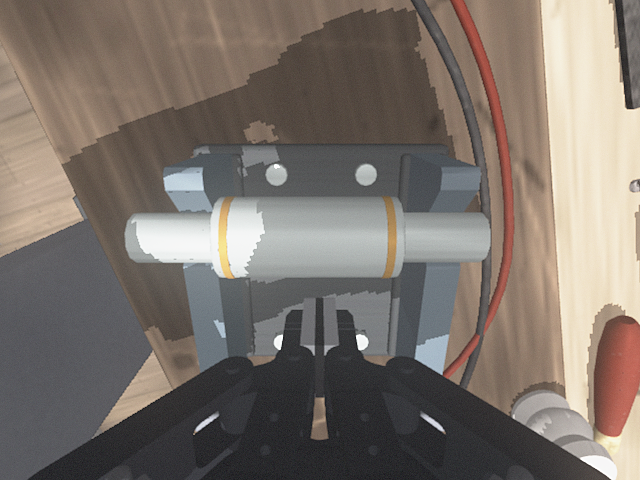

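The picture shows the roller seated, with its middle at (308,237), the notch midline near column 321 and no contact force, so it is about 5 mm off along its axis and within tolerance. I'll back off, rise and go to look at the saddle.

>>> step_arm --targets '[[[0, 0, 0], [-6, 0, 0], 0], [[0, 0, 0], [-6, 0, -10], 0], [[0, 0, 0], [0, 0, -30], 0], [[0, 0, 0], [0, 0, -40], 0], [[0, 0, 0], [0, 0, -40], 0]]'

```text
time: 6.98
tool_pos: [0.483, 0.0794, 0.2475]
tcp_rot: [2.541, 1.845, -0.002]
wrist_force: [0.3, 0.9, -0.4]
width: 0.002
grip_force: 0.0
```

```bash
python3 - <<'E'
from h import *
pose();plan([.528,.30,.25],0,8)
E
```

```text
t 6.98 p [0.483  0.0794 0.2475] ydeg -18.03 z [-0.    -0.001 -1.   ] F [ 0.3  0.9 -0.4] w 0.0 g 0.0 q6 0.43
[[0.0, 0.0, -0.039], [28.0, -2.6, -0.3]]
[[0.0, 0.0, -0.039], [28.1, -1.5, -0.3]]
[[0.0, 0.0, -0.039], [28.1, -0.4, -0.3]]
[[0.0, 0.0, -0.039], [28.1, 0.7, -0.3]]
[[0.0, 0.0, -0.039], [28.1, 1.8, -0.3]]
[[0.0, 0.0, -0.039], [28.0, 2.9, -0.3]]
[[0.0, 0.0, -0.039], [27.9, 4.0, -0.3]]
[[0.0, 0.0, -0.039], [27.7, 5.1, -0.3]]
```

>>> step_arm --targets '[[[0, 0, -0.039], [28, -2.6, 0], 60], [[0, 0, -0.039], [28, -1.5, 0], 60], [[0, 0, -0.039], [28, -0.4, 0], 60], [[0, 0, -0.039], [28, 0.7, 0], 60]]'

```text
time: 7.32
tool_pos: [0.5094, 0.19, 0.2484]
tcp_rot: [2.386, 2.038, 0.005]
wrist_force: [1.5, -0.0, 0.8]
width: 0.565
grip_force: 0.0
```

>>> step_arm --targets '[[[0, 0, -0.039], [28, 1.8, 0], 60], [[0, 0, -0.039], [28, 2.9, 0], 60], [[0, 0, -0.039], [28, 4, 0], 60], [[0, 0, -0.039], [28, 5, 0], 60], [[0, 0, 0], [0, 0, 0], 60]]'

```text
time: 7.73
tool_pos: [0.5348, 0.3035, 0.2479]
tcp_rot: [2.218, 2.222, 0.008]
wrist_force: [0.1, -0.2, 0.8]
width: 0.706
grip_force: 0.0
```

```bash
python3 - <<'E'
from h import *
pose();C=calibration("wrist");im=read_camera("wrist");cv2.imwrite("pics/g.png",im[:,:,::-1])
for n,z in [("peg_stand",0),("saddle_seat",.088),("saddle_grip",.116)]:
    r=tip_of("wrist",n)
    if r: print(n,round(r[0]["score"],2),np.round(r[0]["at"]),np.round(ray("wrist",*r[0]["at"],z,C),4))
E
```

```text
t 7.73 p [0.5348 0.3035 0.2479] ydeg 0.1 z [ 0.005  0.002 -1.   ] F [ 0.1 -0.2  0.8] w 0.71 g 0.0 q6 0.47
peg_stand 0.97 [174. 305.] [0.5236 0.3399 0.    ]
saddle_seat 0.8 [192. 314.] [0.5322 0.3412 0.088 ]
saddle_grip 0.78 [204. 316.] [0.5332 0.3405 0.116 ]
```

View pics/g.png

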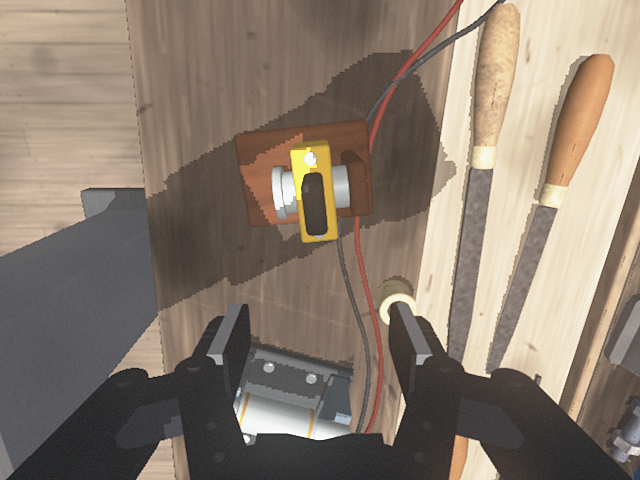

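```bash
python3 - <<'E'
from h import *
C=calibration("wrist");im=read_camera("wrist");h=cv2.cvtColor(im,cv2.COLOR_RGB2HSV)
m=cv2.inRange(h,(20,140,90),(35,255,255));n,l,s,c=cv2.connectedComponentsWithStats(m)
m[:]=0;m[120:255,280:350]=((h[120:255,280:350,0]>=20)&(h[120:255,280:350,0]<=35)&(h[120:255,280:350,1]>140)&(h[120:255,280:350,2]>90))*255
b=cv2.boxPoints(cv2.minAreaRect(cv2.findNonZero(m)));print(b.round(1).tolist())
P=np.array([ray("wrist",q[1],q[0],.096,C) for q in b]);print(P.round(4).tolist(),"ctr",P.mean(0).round(4))
for i in range(2):
    d=P[i+1]-P[i];print(np.linalg.norm(d).round(4),np.degrees(np.arctan2(d[1],d[0])).round(1))
k=np.zeros_like(m);k[165:240,298:335]=(im[165:240,298:335].max(2)<50)*255
r=cv2.minAreaRect(cv2.findNonZero(cv2.morphologyEx(k,cv2.MORPH_OPEN,np.ones((3,3)))));print(r)
for z in(.096,.131):print(ray("wrist",r[0][1],r[0][0],z,C).round(4))
E
```

```text
[[290.5, 135.60000610351562], [330.79998779296875, 131.3000030517578], [341.29998779296875, 231.39999389648438], [301.0, 235.60000610351562]]
[[0.5173, 0.3712, 0.096], [0.5406, 0.3735, 0.096], [0.5478, 0.3128, 0.096], [0.5223, 0.3101, 0.096]] ctr [0.532  0.3419 0.096 ]
0.0235 5.6
0.0611 -83.3Traceback (most recent call last):
  File "<stdin>", line 10, in <module>
cv2.error: OpenCV(4.12.0) /io/opencv/modules/imgproc/src/convhull.cpp:143: error: (-215:Assertion failed) total >= 0 && (depth == CV_32F || depth == CV_32S) in function 'convexHull'
```

The picture shows the yellow saddle at (315,190) and the wooden stand turned about 6°. The bar measures 23.5 x 61 mm centred at (0.532, 0.342), which agrees with the given sizes.

```bash
python3 - <<'E'
from h import *
pose();plan([.532,.342,.21],np.radians(6),4)
E
```

```text
t 7.98 p [0.5337 0.2986 0.247 ] ydeg -0.18 z [ 0.002 -0.001 -1.   ] F [-0.5  0.5  1.2] w 0.7 g 0.0 q6 0.47
[[0.001, 0.0, -0.027], [10.9, -0.3, 9.2]]
[[0.001, 0.0, -0.027], [10.9, 0.0, 9.2]]
[[0.001, 0.0, -0.027], [10.9, 0.3, 9.2]]
[[0.001, 0.0, -0.027], [10.9, 0.6, 9.2]]
```

>>> step_arm --targets '[[[0.001, 0, -0.027], [10.9, -0.3, 9.2], 60], [[0.001, 0, -0.027], [10.9, 0, 9.2], 60], [[0.001, 0, -0.027], [10.9, 0.3, 9.2], 60], [[0.001, 0, -0.027], [10.9, 0.6, 9.2], 60], [[0, 0, 0], [0, 0, 0], 60]]'

```text
time: 8.4
tool_pos: [0.5312, 0.3449, 0.2064]
tcp_rot: [-2.095, -2.338, 0.009]
wrist_force: [-0.3, -0.3, -0.7]
width: 0.701
grip_force: 0.0
```

>>> step_arm --targets '[[[0, 0, 0], [0, 0, 0], 50]]'

```text
time: 8.48
tool_pos: [0.5319, 0.3439, 0.2081]
tcp_rot: [-2.098, -2.337, 0.007]
wrist_force: [0.5, 0.0, 0.0]
width: 0.589
grip_force: 0.0
```

```bash
python3 - <<'E'
from h import *
pose();plan([.532,.342,.173],np.radians(6),3)
E
```

```text
t 8.48 p [0.5319 0.3439 0.2081] ydeg 6.17 z [-0.004 -0.003 -1.   ] F [0.5 0.  0. ] w 0.59 g 0.0 q6 0.43
[[-0.001, 0.001, 0.001], [-0.6, 0.0, 11.7]]
[[-0.001, 0.001, 0.001], [-0.6, 0.0, 11.7]]
[[-0.001, 0.001, 0.001], [-0.6, 0.0, 11.7]]
```

>>> step_arm --targets '[[[0, 0, 0], [0, 0, 12], 45], [[0, 0, 0], [0, 0, 12], 45], [[0, 0, 0], [0, 0, 8], 45], [[0, 0, 0], [0, 0, 4], 45], [[0, 0, 0], [0, 0, 0], 45]]'

```text
time: 8.9
tool_pos: [0.5319, 0.3424, 0.1718]
tcp_rot: [-2.1, -2.335, 0.008]
wrist_force: [0.3, 0.4, 0.7]
width: 0.527
grip_force: 0.0
```

```bash
python3 - <<'E'
from h import *
pose();save("wrist","i");pose()
E
```

```text
t 8.9 p [0.5319 0.3424 0.1718] ydeg 6.05 z [-0.004 -0.003 -1.   ] F [0.3 0.4 0.7] w 0.53 g 0.0 q6 0.43
t 8.95 p [0.5324 0.3428 0.1728] ydeg 6.05 z [-0.003 -0.002 -1.   ] F [-0.   0.2  0.2] w 0.53 g 0.0 q6 0.43
```

View pics/i.png

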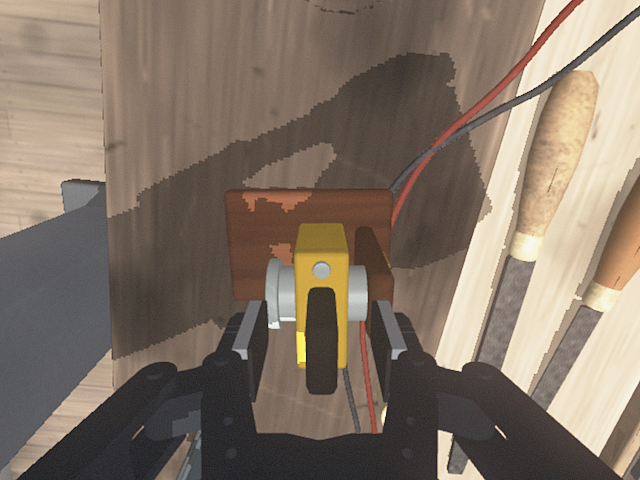

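The handle at (321,340) is centred between the pads and aligned, so I'll close and lift.

>>> step_arm --targets '[[[0, 0, 0], [0, 0, 0], 5], [[0, 0, 0], [0, 0, 0], 5], [[0, 0, 0], [0, 0, 0], 5], [[0, 0, 0], [0, 0, 0], 5], [[0, 0, 0], [0, 0, 0], 5]]' --grip_force 50

```text
time: 9.37
tool_pos: [0.5332, 0.3436, 0.1749]
tcp_rot: [2.1, 2.336, -0.001]
wrist_force: [-0.5, -0.3, 2.9]
width: 0.124
grip_force: 50.3
```

>>> step_arm --targets '[[[0, 0, 0], [0, 0, -3], 5], [[0, 0, 0], [0, 0, -5], 5], [[0, 0, 0], [0, 0, -5], 5]]'

```text
time: 9.62
tool_pos: [0.5322, 0.343, 0.1863]
tcp_rot: [-2.1, -2.336, 0.006]
wrist_force: [0.3, -0.4, -3.5]
width: 0.131
grip_force: 49.4
```

```bash
python3 - <<'E'
from h import *
pose()
E
```

```text
t 9.62 p [0.5322 0.343  0.1863] ydeg 6.08 z [-0.003 -0.002 -1.   ] F [ 0.3 -0.4 -3.5] w 0.13 g 49.4 q6 0.43
```

>>> step_arm --targets '[[[0, 0, 0], [0, 0, -15], 5], [[0, 0, 0], [0, 0, -20], 5], [[0, 0, 0], [0, 0, -20], 5], [[0, 0, 0], [0, 0, -20], 5], [[0, 0, 0], [0, 0, 0], 5]]'

```text
time: 10.03
tool_pos: [0.535, 0.3447, 0.2673]
tcp_rot: [2.099, 2.334, 0.01]
wrist_force: [1.4, -0.3, -3.0]
width: 0.131
grip_force: 49.8
```

```bash
python3 - <<'E'
from h import *
pose();plan(cr(-.02,.003,.26),np.radians(-18),10)
E
```

```text
t 10.03 p [0.535  0.3447 0.2673] ydeg 6.07 z [ 0.006  0.003 -1.   ] F [ 1.4 -0.3 -3. ] w 0.13 g 49.8 q6 0.43
[[0.001, 0.0, 0.042], [-25.9, -7.3, 0.6]]
[[0.001, 0.0, 0.042], [-26.2, -6.2, 0.6]]
[[0.001, 0.0, 0.042], [-26.4, -5.1, 0.7]]
[[0.001, 0.0, 0.042], [-26.6, -4.0, 0.7]]
[[0.001, 0.0, 0.042], [-26.8, -2.9, 0.7]]
[[0.001, 0.0, 0.042], [-26.9, -1.8, 0.7]]
[[0.001, 0.0, 0.042], [-26.9, -0.6, 0.7]]
[[0.001, 0.0, 0.042], [-26.9, 0.5, 0.7]]
[[0.001, 0.0, 0.042], [-26.9, 1.6, 0.7]]
[[0.001, 0.0, 0.042], [-26.8, 2.8, 0.7]]
```

>>> step_arm --targets '[[[0, 0, 0.042], [-26, -7, 0], 5], [[0, 0, 0.042], [-26, -6, 0], 5], [[0, 0, 0.042], [-26.5, -5, 0], 5], [[0, 0, 0.042], [-26.5, -4, 0], 5], [[0, 0, 0.042], [-27, -3, 0], 5]]'

```text
time: 10.45
tool_pos: [0.5098, 0.2095, 0.2606]
tcp_rot: [-2.335, -2.101, 0.005]
wrist_force: [-0.3, 0.1, -4.1]
width: 0.133
grip_force: 49.5
```

>>> step_arm --targets '[[[0, 0, 0.042], [-27, -2, 0], 5], [[0, 0, 0.042], [-27, -0.5, 0], 5], [[0, 0, 0.042], [-27, 0.5, 0], 5], [[0, 0, 0.042], [-27, 1.5, 0], 5], [[0, 0, 0.042], [-27, 3, 0], 5]]'

```text
time: 10.87
tool_pos: [0.4868, 0.0762, 0.2611]
tcp_rot: [-2.543, -1.844, 0.005]
wrist_force: [0.5, -0.2, -3.2]
width: 0.131
grip_force: 49.5
```

>>> step_arm --targets '[[[0, 0, 0], [0, 0, 0], 5], [[0, 0, 0], [0, 0, 0], 5], [[0, 0, 0], [0, 0, 0], 5]]'

```text
time: 11.12
tool_pos: [0.4877, 0.0775, 0.2617]
tcp_rot: [-2.541, -1.846, 0.003]
wrist_force: [0.8, 0.7, -3.0]
width: 0.129
grip_force: 49.5
```

```bash
python3 - <<'E'
from h import *
pose();incr();C=calibration("wrist");np.savez("C.npz",**{k:np.array(C[k]) for k in("camera_matrix","R","t")});save("wrist","j")
for n,z in (("roller_centre",.059),("vee_centre",.059),("crest",.058),("saddle_seat",.172)):
  r=tip_of("wrist",n)
  for q in r[:1]:
    d=ray("wrist",*q["at"],z,C)[:2]-O;print(n,q["score"],q["at"],d@u,d@v)
E
```

```text
t 11.12 p [0.4877 0.0775 0.2617] ydeg -18.02 z [-0.002 -0.001 -1.   ] F [ 0.8  0.7 -3. ] w 0.13 g 49.5 q6 0.42
cradle xyz mm [-21.6  -1.4 261.7]
roller_centre 0.97 [159.5, 313.0] 0.03115845228574814 0.003482018220928957
crest 0.78 [178.8, 315.2] 0.01688747590378298 0.0019279405294239562
saddle_seat 0.81 [306.2, 322.2] -0.026561520919150265 -0.0025780008214589976
```

View pics/j.png

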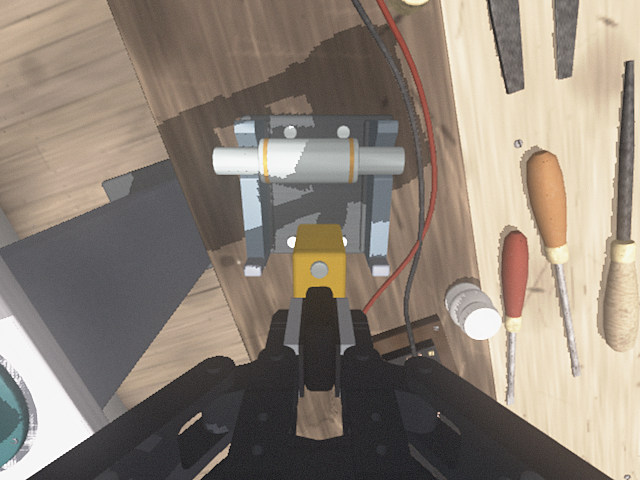

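```bash
python3 - <<'E'
from h import *
C=dict(np.load("C.npz"))
im=cv2.imread("pics/j.png")
g=im[:,:,:].astype(int)
for c in (280,300,320): print(c,[ (r,g[r,c].tolist()) for r in (*range(134,142),*range(178,187))])
print([(r,g[r,335].tolist()) for r in range(218,256,2)])
for n,(c,r),z in (("roller",(309,160),.059),("legbot",(320,224),.1357),("bar front",(320,251),.1837),("roller top silh",(309,138),.059),("bot silh",(309,182.5),.059),("screw far",(317,132),.013),("farL",(247,127),.065),("farR",(387,123),.065)):
    d=ray("wrist",r,c,z,C)[:2]-O;print(n,np.round([d@u*1e3,d@v*1e3],1))
E
```

```text
280 [(134, [93, 97, 96]), (135, [97, 96, 96]), (136, [96, 96, 96]), (137, [95, 94, 94]), (138, [120, 121, 117]), (139, [158, 157, 155]), (140, [173, 175, 169]), (141, [180, 183, 177]), (178, [137, 139, 137]), (179, [139, 141, 137]), (180, [140, 140, 137]), (181, [135, 136, 129]), (182, [117, 121, 118]), (183, [99, 99, 98]), (184, [91, 91, 89]), (185, [116, 114, 113]), (186, [140, 139, 138])]
300 [(134, [94, 94, 92]), (135, [94, 95, 92]), (136, [93, 94, 93]), (137, [92, 95, 95]), (138, [115, 114, 111]), (139, [153, 153, 151]), (140, [163, 164, 159]), (141, [168, 169, 163]), (178, [153, 155, 150]), (179, [147, 148, 144]), (180, [142, 141, 139]), (181, [131, 132, 126]), (182, [118, 118, 117]), (183, [96, 97, 98]), (184, [92, 92, 91]), (185, [99, 98, 96]), (186, [98, 97, 96])]
320 [(134, [90, 91, 90]), (135, [90, 91, 91]), (136, [92, 91, 90]), (137, [93, 90, 88]), (138, [108, 107, 104]), (139, [135, 138, 135]), (140, [135, 137, 135]), (141, [134, 137, 133]), (178, [149, 152, 146]), (179, [145, 146, 142]), (180, [139, 141, 138]), (181, [132, 133, 130]), (182, [118, 117, 116]), (183, [92, 92, 90]), (184, [91, 90, 90]), (185, [88, 88, 86]), (186, [99, 98, 97])]
[(218, [85, 87, 86]), (220, [85, 85, 87]), (222, [90, 87, 88]), (224, [62, 104, 124]), (226, [55, 112, 134]), (228, [61, 116, 137]), (230, [60, 114, 136]), (232, [63, 115, 136]), (234, [57, 112, 135]), (236, [60, 113, 135]), (238, [58, 112, 135]), (240, [58, 112, 139]), (242, [58, 117, 137]), (244, [58, 114, 139]), (246, [61, 117, 140]), (248, [54, 109, 135]), (250, [56, 110, 133]), (252, [56, 124, 148]), (254, [65, 148, 183])]
roller [30.8  6.4]
legbot [ 4.7 -1.5]
bar front [ 6.8 -1.4]
roller top silh [46.3  6.3]
bot silh [14.3  6.6]
screw far [48.4  0.8]
farL [54.  49.1]
farR [ 56.7 -48. ]
```

The picture shows the roller seated at (309,160), cradle x about +30.5 and y about +5. The held saddle is level and square, with its front edge near row 252, which puts its middle about 1.7 mm behind the TCP. I'll move it above the roller.

>>> step_arm --targets '[[[0, 0, 0], [14, -1.4, 5], 5], [[0, 0, 0], [14, -1.4, 5], 5], [[0, 0, 0], [14, -1.4, 5], 5], [[0, 0, 0], [11.5, -1.2, 5], 5]]'

```text
time: 11.7
tool_pos: [0.4996, 0.1314, 0.2421]
tcp_rot: [2.54, 1.848, -0.002]
wrist_force: [0.7, 0.1, -3.0]
width: 0.128
grip_force: 49.5
```

>>> step_arm --targets '[[[0, 0, 0], [0, 0, 5], 5], [[0, 0, 0], [0, 0, 5], 5], [[0, 0, 0], [0, 0, 0], 5], [[0, 0, 0], [0, 0, 0], 5]]'

```text
time: 12.03
tool_pos: [0.4988, 0.1295, 0.2316]
tcp_rot: [-2.541, -1.847, 0.005]
wrist_force: [-0.3, -0.0, -3.7]
width: 0.135
grip_force: 49.4
```

```bash
python3 - <<'E'
from h import *
pose();incr();a=read_camera("scene")[240:400,260:420];cv2.imwrite("pics/k.png",cv2.resize(a[:,:,::-1],None,fx=3.5,fy=3.5,interpolation=cv2.INTER_CUBIC))
E
```

```text
t 12.03 p [0.4988 0.1295 0.2316] ydeg -17.99 z [-0.003 -0.002 -1.   ] F [-0.3 -0.  -3.7] w 0.14 g 49.4 q6 0.52
cradle xyz mm [ 31.3   4.  231.6]
```

View pics/k.png

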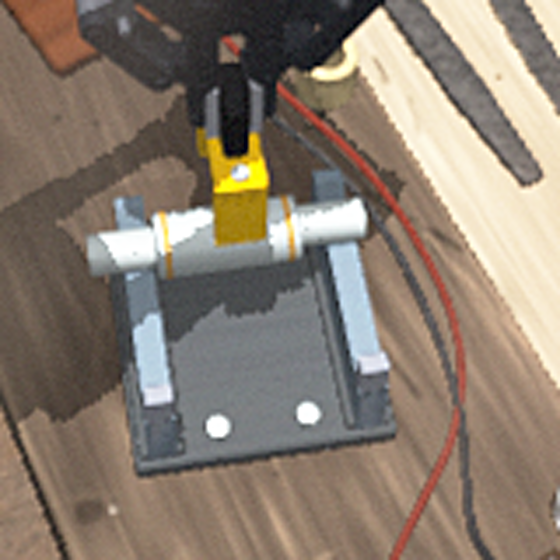

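```bash
python3 - <<'E'
from h import *
f=lambda x,y,z:ray("scene",240+y/3.5,260+x/3.5,z)
for n,x,y,z in(("leg bottom near",242,241,.1056),("bar top near edge",241,190,.1537),("roller ends mid",228,239,.059),("crestL",145,290,.058),("far baseline",266,453,.012)):
    d=f(x,y,z)[:2]-O;print(n,np.round([d@u*1e3,d@v*1e3],1))
E
```

```text
leg bottom near [-1.8  3.1]
bar top near edge [-4.7  4.3]
roller ends mid [27.8  4.8]
crestL [ 6.8 48.6]
far baseline [-63.6   1.3]
```

The scene crop shows the saddle squarely above the roller between the brass bands, with the near leg at (242,241). It is centred to within about 1 mm, so I'll lower it.

>>> step_arm --targets '[[[0, 0, 0], [0.7, 0, 10], 5], [[0, 0, 0], [0, 0, 10], 5], [[0, 0, 0], [0, 0, 8], 5], [[0, 0, 0], [0, 0, 5], 5], [[0, 0, 0], [0, 0, 5], 5]]'

```text
time: 12.5
tool_pos: [0.4989, 0.1303, 0.1929]
tcp_rot: [-2.541, -1.846, 0.005]
wrist_force: [-0.0, -0.4, -3.0]
width: 0.133
grip_force: 49.5
```

>>> step_arm --targets '[[[0, 0, 0], [0, 0, 5], 5], [[0, 0, 0], [0, 0, 5], 5], [[0, 0, 0], [0, 0, 5], 5], [[0, 0, 0], [0, 0, 5], 5], [[0, 0, 0], [0, 0, 0], 5]]'

```text
time: 12.92
tool_pos: [0.4988, 0.1304, 0.173]
tcp_rot: [-2.541, -1.846, 0.005]
wrist_force: [0.0, -0.2, -3.6]
width: 0.129
grip_force: 49.4
```

```bash
python3 - <<'E'
from h import *
pose();incr()
E
```

```text
t 12.92 p [0.4988 0.1304 0.173 ] ydeg -17.99 z [-0.003 -0.002 -1.   ] F [ 0.  -0.2 -3.6] w 0.13 g 49.4 q6 0.52
cradle xyz mm [ 32.1   4.3 173. ]
```

>>> step_arm --targets '[[[0, 0, 0], [0, 0, 3], 5], [[0, 0, 0], [0, 0, 2], 5], [[0, 0, 0], [0, 0, 2], 5], [[0, 0, 0], [0, 0, 1], 5], [[0, 0, 0], [0, 0, 1], 5]]'

```text
time: 13.33
tool_pos: [0.4995, 0.1305, 0.1652]
tcp_rot: [2.541, 1.847, -0.002]
wrist_force: [0.1, -0.2, -3.9]
width: 0.129
grip_force: 49.5
```

>>> step_arm --targets '[[[0, 0, 0], [0, 0, 1], 5], [[0, 0, 0], [0, 0, 0], 5]]'

```text
time: 13.5
tool_pos: [0.4994, 0.1305, 0.1641]
tcp_rot: [2.541, 1.847, -0.003]
wrist_force: [0.2, -0.2, -3.9]
width: 0.133
grip_force: 49.5
```

>>> step_arm --targets '[[[0, 0, 0], [0, 0, 1], 5], [[0, 0, 0], [0, 0, 0], 5]]'

```text
time: 13.67
tool_pos: [0.4994, 0.1305, 0.1632]
tcp_rot: [2.541, 1.847, -0.003]
wrist_force: [-0.5, -0.2, -3.7]
width: 0.131
grip_force: 49.5
```

>>> step_arm --targets '[[[0, 0, 0], [0, 0, 1], 5], [[0, 0, 0], [0, 0, 0], 5]]'

```text
time: 13.83
tool_pos: [0.4994, 0.1305, 0.1621]
tcp_rot: [2.541, 1.847, -0.003]
wrist_force: [0.4, -0.4, -3.5]
width: 0.127
grip_force: 49.5
```

>>> step_arm --targets '[[[0, 0, 0], [0, 0, 0.7], 5], [[0, 0, 0], [0, 0, 0], 5]]'

```text
time: 14.0
tool_pos: [0.4995, 0.1306, 0.1619]
tcp_rot: [2.541, 1.847, -0.002]
wrist_force: [-2.0, 0.8, -0.3]
width: 0.131
grip_force: 50.1
```

Contact is felt at the expected height of about 0.162, so I'll release.

>>> step_arm --targets '[[[0, 0, 0], [0, 0, 0.2], 5], [[0, 0, 0], [0, 0, 0], 5]]' --grip_force 20

```text
time: 14.17
tool_pos: [0.4995, 0.1306, 0.1619]
tcp_rot: [2.541, 1.847, -0.002]
wrist_force: [-2.3, -0.3, 2.9]
width: 0.132
grip_force: 50.4
```

>>> step_arm --targets '[[[0, 0, 0], [0, 0, 0], 15], [[0, 0, 0], [0, 0, 0], 20], [[0, 0, 0], [0, 0, 0], 30], [[0, 0, 0], [0, 0, 0], 40], [[0, 0, 0], [0, 0, 0], 40]]'

```text
time: 14.58
tool_pos: [0.4996, 0.1305, 0.1614]
tcp_rot: [2.541, 1.846, -0.002]
wrist_force: [1.3, -0.8, -0.4]
width: 0.468
grip_force: 0.0
```

```bash
python3 - <<'E'
from h import *
pose();incr()
C=calibration("wrist");im=read_camera("wrist");cv2.imwrite("pics/l.png",im[:,:,::-1])
E
```

```text
t 14.58 p [0.4996 0.1305 0.1614] ydeg -17.99 z [-0.001 -0.001 -1.   ] F [ 1.3 -0.8 -0.4] w 0.47 g 0.0 q6 0.52
cradle xyz mm [ 32.5   3.6 161.4]
```

View pics/l.png

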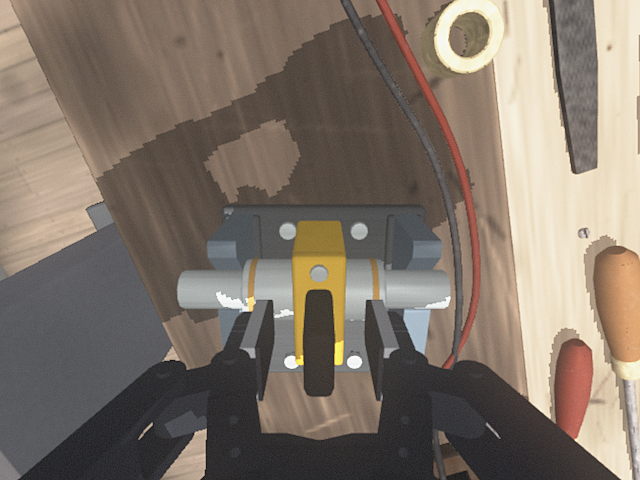

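The fingers stand clear on both sides of the handle at (319,342), with the saddle level and square on the roller. I'll lift straight up, check the positions by numbers (10 pictures viewed), then hand in.

>>> step_arm --targets '[[[0, 0, 0], [0, 0, -10], 40], [[0, 0, 0], [0, 0, -20], 40], [[0, 0, 0], [0, 0, -35], 40], [[0, 0, 0], [0, 0, -35], 40], [[0, 0, 0], [-20, 0, -10], 40]]'

```text
time: 15.05
tool_pos: [0.4969, 0.1138, 0.2785]
tcp_rot: [2.536, 1.847, 0.014]
wrist_force: [1.0, -0.6, 1.3]
width: 0.467
grip_force: 0.0
```

>>> step_arm --targets '[[[0, 0, 0], [-30, 0, 0], 40], [[0, 0, 0], [-20, 0, 0], 40], [[0, 0, 0], [0, 0, 0], 40], [[0, 0, 0], [0, 0, 0], 40], [[0, 0, 0], [0, 0, 0], 40]]'

```text
time: 15.47
tool_pos: [0.4782, 0.0643, 0.2719]
tcp_rot: [2.542, 1.846, -0.001]
wrist_force: [0.3, -0.3, -0.4]
width: 0.47
grip_force: 0.0
```

```bash
python3 - <<'E'
from h import *
pose();incr();C=calibration("wrist");im=read_camera("wrist")
for n,z in (("roller_centre",.059),("saddle_seat",.075),("saddle_grip",.103)):
  for q in tip_of("wrist",n)[:1]:
    d=ray("wrist",*q["at"],z,C)[:2]-O;print(n,round(q["score"],2),np.round(q["at"]),np.round([d@u*1e3,d@v*1e3],1))
for q in cut_out("wrist","saddle_seat")[:1]: print(q["extent"],q["score"])
h=cv2.cvtColor(im,cv2.COLOR_RGB2HSV);m=cv2.inRange(h,(20,140,90),(35,255,255));n,l,s,c=cv2.connectedComponentsWithStats(m)
for i in range(1,n):
  if s[i,4]>200:
    b=cv2.boxPoints(cv2.minAreaRect(cv2.findNonZero((l==i).astype(np.uint8))));P=np.array([ray("wrist",q[1],q[0],.083,C) for q in b]);d=P.mean(0)[:2]-O
    print(s[i],np.round([d@u*1e3,d@v*1e3],1),[(np.linalg.norm(e).round(4),np.degrees(np.arctan2(e[1],e[0])).round(1)) for e in(P[1]-P[0],P[2]-P[1])])
E
```

```text
t 15.47 p [0.4782 0.0643 0.2719] ydeg -18.02 z [-0.    -0.001 -1.   ] F [ 0.3 -0.3 -0.4] w 0.47 g 0.0 q6 0.4
cradle xyz mm [-37.1   3.5 271.9]
roller_centre 0.96 [135. 319.] [32.5  3.6]
saddle_grip 0.94 [150. 320.] [25.7  2.9]
[302.6, 96.1, 335.6, 185.7] 0.58
[ 301   94   36   91 1770] [29.9  4.1] [(np.float64(0.023), np.float64(-18.0)), (np.float64(0.0593), np.float64(-107.1))]
```

```bash
python3 - <<'E'
from h import *
C=calibration("wrist");im=read_camera("wrist");K,R,t=[np.array(C[k]) for k in("camera_matrix","R","t")]
k=np.zeros(im.shape[:2],np.uint8);k[94:200,296:344]=(im[94:200,296:344].max(2)<60)*255
n,l,s,c=cv2.connectedComponentsWithStats(k);i=1+s[1:,4].argmax();print("handle",s[i])
for x,z in((-.015,.083),(-.015,.118),(.015,.118)):
    p=K@(R@np.array(cr(.030+x,.004,z))+t);print("level would be at",np.round(p[:2]/p[2],1))
for q in tip_of("wrist","saddle_grip")[:1]: print(q["at"])
p=K@(R@np.array(cr(.030,.004,.103))+t);print(p[:2]/p[2])
E
```

```text
handle [312 121  17  15  40]
level would be at [319.4 163.3]
level would be at [319.4 170.7]
level would be at [319.5 118.3]
[146.1, 317.9]
[319.45295904 143.17372825]
```

```bash
python3 -c "
from h import *
print(finish_job())"
```

```text
the job is handed in; nothing more can be done
None
```

The job is handed in, with no verdict returned: by my last measurements the roller is seated in both vees (about 4–5 mm off centre along its axis), and the saddle hangs released on it, about level and centred across to about 1 mm.

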